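Space the slats of a duckboard with a T-shaped spacer

TASK

Space out the three loose slats of the duckboard, starting at the slat that is screwed down: take the T-shaped spacer from its rest and push its tapered nose down to the shoulders into one gap after the next, working away from the screwed slat, so that each slat is moved off to one spacer thickness from the one before. Keep the slats square on the rails and in their order, then stand the spacer back in its rest, let go, and leave the other things on the bench where they are.

Things in the scene. Friction and masses are not known exactly. Their poses are not given: they have to be found in the camera images.
- frame: fixed wooden frame, 180 mm (own x) x 300 mm (own y); origin at the centre of its underside, on the bench. Two rails along own y, inner sides 51 mm from the middle, carry the slats: underside 30 mm, top 44 mm above the bench; outside their ends lips 39 mm high. Between the rails it is open to the bench but for a batten 18 mm high at each end. The row of slats runs along own y.
- fixed_slat_centre (a point): the slat that is screwed down (a steel screw head near each end), same size as the loose slats; it lies at one end of the row, at own y of the frame +93.5 mm or -93.5 mm, and cannot move; the point is its centre, 37 mm above the bench. The row is to be spaced from here towards the other end.
- slat_a_centre (a point): loose pale wooden slat, 150 mm long (own x) x 30 mm wide (own y) x 14 mm thick, 0.12 kg, lying on the frame's rails and free to slide along them; the point is its centre. Starts second or third in the row (about 33 mm from the frame's middle on the +y side).
- slat_b_centre (a point): loose pale wooden slat, 150 mm long (own x) x 30 mm wide (own y) x 14 mm thick, 0.12 kg, lying on the frame's rails and free to slide along them; the point is its centre. Starts second or third in the row (about 33 mm from the frame's middle on the -y side).
- slat_c_centre (a point): loose pale wooden slat, 150 mm long (own x) x 30 mm wide (own y) x 14 mm thick, 0.12 kg, lying on the frame's rails and free to slide along them; the point is its centre. Starts last, at the end away from the screwed slat. All loose slats start 5 to 12 mm too near to the screwed slat: each gap, when its turn comes, is 24 to 31 mm wide and takes the nose; the waxed wood slides easily (the press takes under 15 N).
- spacer_head (a point): T-shaped dark hardwood spacer, about 0.17 kg, 74 mm tall, upright in its rest, own z up; the point is the centre of its head (46 mm own y x 50 mm own x x 34 mm tall, to be gripped), 57 mm above the nose tip. Under the head's shoulders: 12 mm of body, 36 mm thick (own y) x 50 mm, then a 28 mm nose whose y faces taper to 4 mm.
- spacer_nose (a point): middle of the flat tip of the spacer's nose, 40 mm below the shoulders; axes as the spacer's. Lowered into the middle of a gap the nose clears both slats; with the shoulders on the slats it is 4 mm above the bench, and the full 36 mm thickness in the gap sets the slats 66 mm apart centre to centre.
- rest: fixed wooden rest for the spacer: a block 80 mm (own x) x 76 mm (own y) x 48 mm high with a slot 40 mm wide (own y) and 60 mm long (own x) between two cheeks, open at the top; origin at the centre of its underside. The spacer stands in it with its shoulders on the cheeks, its own y along the rest's y.
- rest_slot (a point): middle of the rest's slot at the top of its cheeks, 48 mm above the bench.
- spacer: the spacer (see spacer_head); origin at the tip of its nose.
- slat_a: slat_a, origin at the centre of its underside.
- slat_b: slat_b, origin at the centre of its underside.
- slat_c: slat_c, origin at the centre of its underside.
- wax_tin: bystander: open tin of wax, 61 mm across, 18 mm high, origin at the centre of its underside.
- marking_gauge: bystander: marking gauge lying on the bench, 52 x 200 x 72 mm, origin at the centre of its underside.
- chisel_26: bystander: chisel lying on the bench, 109 x 76 x 20 mm, origin at the centre of its underside.
Things that resemble listed ones, but are neither listed nor needed, are in the scene too. Of the things that look like the rest, the larger one is meant.

How it is judged:
On the way, in this order (a step that is already met when the one before it is completed fails the run):
1. the spacer is down in the gap beside the screwed slat and the next slat stands off by its thickness (z of spacer_nose in the frame of frame below 0.012 m and ((horizontal distance between fixed_slat_centre and slat_a_centre between 0.062 and 0.07 m and horizontal distance between spacer_nose and fixed_slat_centre below 0.05 m and horizontal distance between spacer_nose and slat_a_centre below 0.05 m) or (horizontal distance between fixed_slat_centre and slat_b_centre between 0.062 and 0.07 m and horizontal distance between spacer_nose and fixed_slat_centre below 0.05 m and horizontal distance between spacer_nose and slat_b_centre below 0.05 m))), for 0.2 s.
2. the spacer is down in the second gap, which has its thickness (z of spacer_nose in the frame of frame below 0.012 m and horizontal distance between slat_a_centre and slat_b_centre between 0.062 and 0.07 m and horizontal distance between spacer_nose and slat_a_centre below 0.05 m and horizontal distance between spacer_nose and slat_b_centre below 0.05 m), for 0.2 s.
3. the spacer is down in the last gap, which has its thickness (z of spacer_nose in the frame of frame below 0.012 m and ((horizontal distance between slat_c_centre and slat_a_centre between 0.062 and 0.07 m and horizontal distance between spacer_nose and slat_c_centre below 0.05 m and horizontal distance between spacer_nose and slat_a_centre below 0.05 m) or (horizontal distance between slat_c_centre and slat_b_centre between 0.062 and 0.07 m and horizontal distance between spacer_nose and slat_c_centre below 0.05 m and horizontal distance between spacer_nose and slat_b_centre below 0.05 m))), for 0.2 s.
At the end, for the whole second after the job is handed in: the slats stand in order, 66 mm centre to centre (each within 4 mm), flat on the rails and square to them (0.06 rad); the spacer stands in its rest (upright within 0.12 rad, within 12 mm of the slot's middle, nose tip under 12 mm above the bench); all at rest (((horizontal distance between fixed_slat_centre and slat_a_centre between 0.062 and 0.07 m and horizontal distance between slat_a_centre and slat_b_centre between 0.062 and 0.07 m and horizontal distance between slat_b_centre and slat_c_centre between 0.062 and 0.07 m) or (horizontal distance between fixed_slat_centre and slat_b_centre between 0.062 and 0.07 m and horizontal distance between slat_b_centre and slat_a_centre between 0.062 and 0.07 m and horizontal distance between slat_a_centre and slat_c_centre between 0.062 and 0.07 m)) and angle between the y axis of each of slat_a_centre, slat_b_centre, slat_c_centre and the y axis of frame, either way round below 0.06 rad and angle between each of slat_a_centre, slat_b_centre, slat_c_centre's own z axis and vertical below 0.06 rad and z of each of slat_a_centre, slat_b_centre, slat_c_centre in the frame of frame below 0.04 m and linear speed of each of slat_a, slat_b, slat_c, spacer below 0.01 m/s and horizontal distance between spacer_head and rest_slot below 0.012 m and z of spacer_nose in the frame of rest below 0.012 m and angle between spacer_head's own z axis and vertical below 0.12 rad); the robot touches nothing.
It fails at once if the wax tin is pushed aside (distance of wax_tin from where it was at the start of the episode above 0.025 m).
It fails at once if the marking gauge is pushed aside (distance of marking_gauge from where it was at the start of the episode above 0.025 m).
It fails at once if the chisel is pushed aside (distance of chisel_26 from where it was at the start of the episode above 0.025 m).
It also fails if it takes over 67 s, if anything falls off the work surface, if the arm or the gripper's body presses on something with over 40 N, if the wrist force passes 120 N, or if a joint passes its speed limit or range.

ROBOT

A 6-joint arm with a two-finger parallel gripper is mounted at the origin on a cart in front of the work surface, level with it; the furniture and walls round the work are solid. World frame = base frame: x ahead of the robot, y to its left, z up, the work surface at z = 0. Lengths are in m, angles in rad, forces in N, time in s.
With the tool pointing down it reaches from about 0.325 to 0.9 m from the base axis. Payload 6.1 kg.
Tool frame: the origin (TCP) lies on the mounting face of the last link; the fingertips stand 173 mm ahead of it and the grasp point (between the pads) lies 155 mm ahead of it; z points along the fingers, y is the line along which they close (so a half turn about z gives the same grasp; the last joint's range is limited). The gripper opens to 85 mm and grips with 20 to 120 N. Pads are 22 mm wide; open, the fingers measure 114 mm over their backs; the gripper's body (76 mm by 85 mm) begins 54 mm behind the grasp point. The pads swing forward as they close: fully open they stand 13 mm farther back than shut.
Start: joints at [1.151, 0.22, 1.526, -0, 1.395, -0.126], TCP at [0.181, 0.598, 0.405] pointing down, gripper open.
Joint ranges: [-2.98, 2.98], [-0.91, 2.08], [0.09, 2.57], [-1.24, 4.39], [0.2, 2.65], [-2.68, 2.68]. Speed limits (rad/s): [2.57, 2.57, 3.01, 3.14, 3.14, 3.14].

INTERFACE

Orientations are given as [roll, pitch, yaw] about the fixed x, y, z axes, in that order (R = Rz(yaw) Ry(pitch) Rx(roll)).
In Python, from bench import state, camera, job_done, boxes_of, cut_out, spot_point gives the robot as it stands. The module is installed in compiled form; this text tells all that it offers.
- The arm moves only by the shell command python3 -m pendant 'ROWS' [OPENING]. ROWS is JSON, a list of rows, each a list of 2 entries, a list of its own where there are three numbers: the shift along the tool's x, y, z in mm, then the turn, a rotation vector about the tool's x, y, z in degrees. A call has exactly 5 rows; each row is the pose to reach, as a shift and turn from the pose commanded when the call began, along the tool's axes at that moment; what a row does not reach only later rows make up. A row lasts 1/8 s, in which the tool goes at most 62.5 mm and 10.7 degrees, less where a joint would pass 70% of its speed; a pose out of reach is approached as far as the arm can. A call with a gripper value outside its range is refused whole. OPENING is the finger opening in mm, from 0 to 85.4, set as the call begins (- or left out, the last holds). The fingers move at their own pace and stop on an object; the grip force is fixed at half the most. Time passes only in rows, so rows that repeat a pose let the fingers close, or fill a call up. It gives the time, the measured TCP pose, the force, the opening and the grip force at its end, in the units of the state.
- state(): the state, without advancing time (a new reading comes with each control period).
- camera(name): name is "side" or "top"; returns a dict with "pixels" (384x512x3 uint8, red, green, blue), "camera_matrix" (3x3 intrinsics, pixels), "position" and "orientation" of the camera in the world. Camera axes: x right, y up, looking along -z (the intrinsics and any distortion apply to the point x, -y, -z); pixel columns grow to the right and rows downward; lengths in m; the calibration is good to about 2 mm. A picture is of the moment at which its call begins. There is no depth.
- job_done(): hands the job in; it is judged then, once.
Trained networks look in the newest picture that a camera, given by its name, has taken for a name from the list of things; names that differ only in an ending like _2 or _b are one class to them, and where a whole thing is asked for, a point or a joint stands for the part that bears it (a point fixed in the world has none). Each returns a list of dicts, best first, with "p" (0 to 1); they miss things now and then, are a little off and sometimes report something else, mostly with a low value. They report only what shows in the picture. A call takes as long as a camera call. They do not tell look-alikes from the thing itself.
- boxes_of(name, camera): "centre" ([x, y, z] in m, in the coordinates of the camera as it stood for that picture, good to about 4 mm: the middle of the surface that is visible of it).
- cut_out(name, camera): "pixels" (384x512 bool, what is visible of it).
- spot_point(name, camera): "centre" ([x, y, z] in m, in the coordinates of the camera as it stood for that picture, good to about 4 mm: a listed point, or the origin of a listed thing).
The state is a dict: "t": time; "joints": joint angles; "qvel": joint speeds; "joint_efforts": joint torques, N m; "position": TCP position; "ee_rot": TCP orientation; "contact_force": force on the tool from outside, world axes, zero at the start; "moment": the same for the moment, N m; "width": opening from 0.0 (shut) to 1.0 (fully open); "grasp_force": force on a finger pad.
Only numpy, scipy, OpenCV 4.12 (cv2) and the standard library are available. Lean on these libraries where they do the work, as an engineer would, in place of code of your own. Each camera call takes 0.05 s, during which the arm holds its last target. There are 200 camera calls.

## Working session

There is one attempt and no reset: what is moved stays moved. The work goes in short steps, Python scripts to look and compute and a shell command to move; the robot and the scene stay as the last step left them, time stands still between calls to the robot, and variables do not carry over. Pictures are saved under pics/ and viewed, at most 10 in all, crops included, and the job is handed in when it is done.

```bash
mkdir -p pics
cat > h.py <<'E'
import numpy as np, cv2
from scipy.spatial.transform import Rotation as R
from bench import *
def cam(n,f=None):
    c=camera(n)
    if f: cv2.imwrite('pics/'+f,c['pixels'][:,:,::-1])
    o=np.array(c['orientation'],float)
    c['R']=o if o.shape==(3,3) else (R.from_euler('xyz',o).as_matrix() if o.size==3 else R.from_quat(o).as_matrix())
    c['p']=np.array(c['position']); c['K']=np.array(c['camera_matrix']); return c
def world(c,x): return c['p']+c['R']@np.array(x)
def pix(c,P):
    q=c['R'].T@(np.array(P)-c['p']); u=c['K']@[q[0],-q[1],-q[2]]; return u[:2]/u[2]
def ray(c,uv,z):
    d=np.linalg.solve(c['K'],[uv[0],uv[1],1]); d=c['R']@[d[0],-d[1],-d[2]]
    return c['p']+d*(z-c['p'][2])/d[2]
E
python3 - <<'E'
from h import *
np.set_printoptions(precision=4,suppress=True)
print(state())
for n in('top','side'):
    c=cam(n,n+'0.png'); print(n,c['p'],c['orientation'],c['K'].tolist(),[k for k in c])
    for t in ('frame','rest','rest_slot','spacer_head','spacer_nose','fixed_slat_centre','slat_a_centre','slat_b_centre','slat_c_centre','wax_tin','marking_gauge','chisel_26'):
        for s in spot_point(t,n)[:4]:
            w=world(c,s['centre']); print(t,round(s['p'],2),w,pix(c,w).round())
E
```

```text
{'t': 0.0, 'joints': array([ 1.1509,  0.2212,  1.5276,  0.    ,  1.3947, -0.1261]), 'qvel': array([ 0.    , -0.0005,  0.0005,  0.0011,  0.001 , -0.0004]), 'joint_efforts': array([ -0.0004, -49.6887, -38.9391,  -0.0002,   0.0112,  -0.    ]), 'position': array([0.1809, 0.598 , 0.4036]), 'ee_rot': array([-3.1397, -0.0003,  2.8477]), 'contact_force': array([0.3477, 0.5869, 0.2155]), 'moment': array([ 0.0146,  0.0073, -0.0558]), 'grasp_force': 0.0, 'width': 0.9969151324176924}
top [0.4037 0.0258 1.2631] [ 0.1304 -0.0042 -1.5423] [[454.60236704660036, 0.0, 252.8337466657267], [0.0, 454.60236704660036, 192.62878515016428], [0.0, 0.0, 1.0]] ['pixels', 'camera_matrix', 'position', 'orientation', 'R', 'p', 'K']
rest 0.93 [ 0.3911 -0.3244 -0.001 ] [378. 261.]
rest 0.82 [ 0.5241 -0.3296 -0.0026] [379. 212.]
rest_slot 0.76 [ 0.3946 -0.3247  0.036 ] [382. 259.]
rest_slot 0.69 [ 0.5241 -0.3302  0.0474] [385. 211.]
spacer_head 0.57 [ 0.5265 -0.3263  0.0657] [385. 209.]
spacer_head 0.26 [0.6941 0.3199 0.0002] [150. 146.]
fixed_slat_centre 0.88 [0.5902 0.1953 0.04  ] [191. 181.]
slat_a_centre 0.98 [0.
[... 780 characters left out ...]

spacer_head 0.4 [0.6943 0.3194 0.0046] [292. 153.]
spacer_head 0.32 [ 0.7081 -0.2606 -0.0069] [324. 293.]
spacer_nose 0.65 [ 0.5282 -0.3243  0.0035] [243. 316.]
fixed_slat_centre 0.77 [0.5889 0.1957 0.0361] [264. 164.]
slat_a_centre 0.79 [0.5807 0.1329 0.0375] [262. 175.]
slat_a_centre 0.53 [ 0.7073 -0.2635 -0.0041] [324. 294.]
slat_a_centre 0.46 [0.5867 0.1973 0.0372] [263. 164.]
slat_b_centre 0.92 [0.572  0.0665 0.0332] [260. 190.]
slat_c_centre 0.97 [0.5598 0.0102 0.0349] [256. 202.]
wax_tin 0.53 [0.6964 0.3185 0.0005] [293. 154.]
marking_gauge 0.87 [ 0.709  -0.2624 -0.0061] [324. 294.]
chisel_26 0.73 [ 0.7112 -0.2628 -0.0052] [325. 294.]
chisel_26 0.58 [0.4855 0.3672 0.0004] [233. 146.]
```

View pics/top0.png

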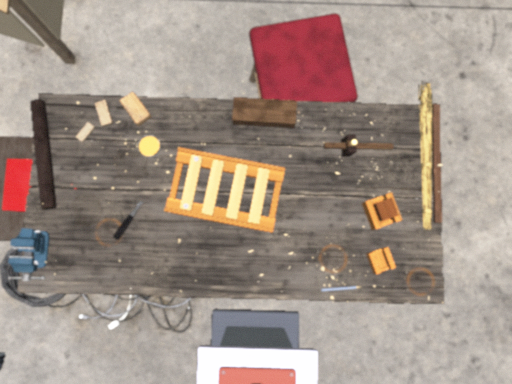

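View pics/side0.png

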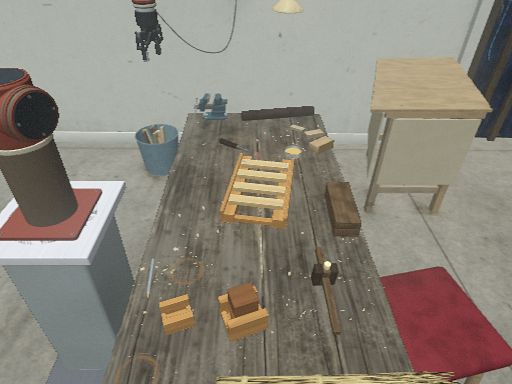

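Run:
```python
from h import *
c=camera('top')['pixels'][:,:,::-1]
a=cv2.resize(c[150:270,170:290],None,fx=4.8,fy=4.8,interpolation=cv2.INTER_CUBIC)
b=cv2.resize(c[185:285,350:405],None,fx=4,fy=5.76,interpolation=cv2.INTER_CUBIC)
b=cv2.resize(c[185:305,355:400],None,fx=4.8,fy=4.8,interpolation=cv2.INTER_CUBIC)
cv2.imwrite('pics/crop.png',np.hstack([a,b]))
```

```text
(no output)
```

View pics/crop.png

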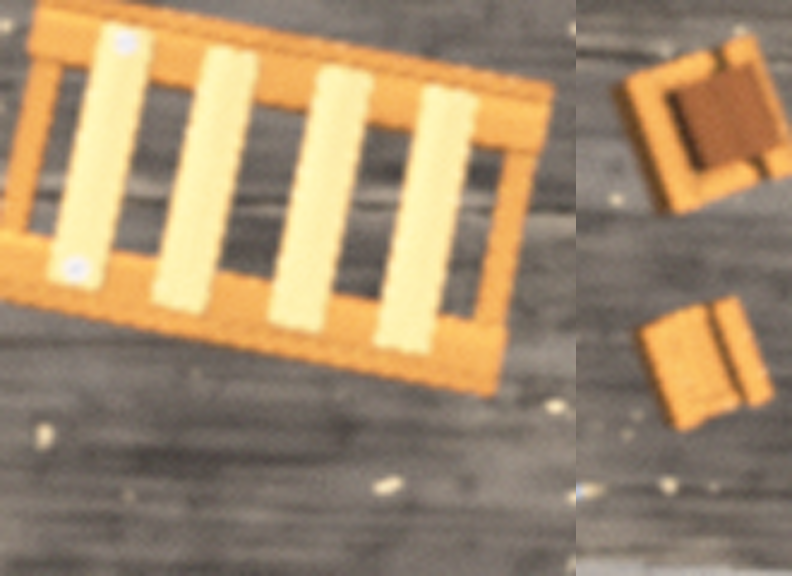

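Top view: screwed slat at (191,181), loose slats at (213,189), (237,190), (259,198), so the row is spaced towards image right (-y). Candidates for the rest are (385,211), larger and holding the dark T-spacer, and (382,259), a smaller empty look-alike. I choose the one at (385,211), and the crop confirms it.

```bash
cat > m.py <<'E'
from h import *
np.set_printoptions(precision=4,suppress=True)
def rect(c,m,z):
    n,l,s,_=cv2.connectedComponentsWithStats(m.astype(np.uint8)); k=1+np.argmax(s[1:,4]); 
    ct=max(cv2.findContours((l==k).astype(np.uint8),0,2)[0],key=len)[:,0,:]
    P=np.array([ray(c,p,z)[:2] for p in ct],np.float32)*1000
    (x,y),(w,h),a=cv2.minAreaRect(P); return np.round([x,y,w,h,a],1)
if __name__=='__main__':
    for n in('top','side'):
        c=cam(n)
        for t,z in(('frame',.039),('fixed_slat_centre',.044),('slat_a',.044),('slat_b',.044),('slat_c',.044),('spacer',.082),('rest',.048)):
            for s in cut_out(t,n)[:4]:
                if s['p']>.4: print(n,t,round(s['p'],2),s['pixels'].sum(),rect(c,s['pixels'],z))
E
python3 m.py
python3 - <<'E'
from m import *
from itertools import product
# screw heads & brightness: slat corners from top colour mask
c=cam('top');im=c['pixels'].astype(int)
m=(im[:,:,0]>225)&(im[:,:,2]>120)
n,l,s,ce=cv2.connectedComponentsWithStats(m.astype(np.uint8))
for k in range(1,n):
    if s[k,4]>100 and 150<ce[k][0]<300: print('pale',ce[k],rect(c,l==k,.044))
hsv=cv2.cvtColor(c['pixels'],cv2.COLOR_RGB2HSV)
for u,v in((240,215),(385,200),(386,212)): print(hsv[v,u],im[v,u])
E
```

```text
top frame 0.71 2996 [573.  102.6 301.4 184.6  80.5]
top frame 0.54 560 [587.6 194.6  31.1 147.3  79.3]
top frame 0.42 493 [ 524.6 -323.2   78.9   87.1   20.8]
top fixed_slat_centre 0.68 386 [684.3 313.3  56.   60.7   1.7]
top fixed_slat_centre 0.57 605 [588.4 194.6  31.5 149.6  80.5]
top slat_a 0.96 617 [558.    9.7  32.  150.6  81. ]
top slat_a 0.85 612 [575.6 136.   32.6 149.4  79.2]
top slat_a 0.67 634 [567.3  71.8  33.9 151.3  80.6]
top slat_b 0.96 617 [558.    9.7  32.  150.6  81. ]
top slat_b 0.85 612 [575.6 136.   32.6 149.4  79.2]
top slat_b 0.67 634 [567.3  71.8  33.9 151.3  80.6]
top slat_c 0.96 617 [558.    9.7  32.  150.6  81. ]
top slat_c 0.85 612 [575.6 136.   32.6 149.4  79.2]
top slat_c 0.67 634 [567.3  71.8  33.9 151.3  80.6]
top spacer 0.91 371 [ 525.9 -320.7   48.5   53.6   20.4]
top rest 0.91 544 [ 394.3 -316.3   61.2   64.3   22. ]
top rest 0.69 513 [ 524.  -320.1   78.5   87.8   21.3]
side frame 0.8 1712 [573.8  79.6 336.3 184.8  80.1]
side frame 0.51 661 [559.2   7.2  57.  152.   82.8]
side fixed_slat_centre 0.59 437 [590.2 184.9  56.4 150.2  79.2]
side slat_a 
[... 304 characters left out ...]
]
side slat_c 0.81 487 [571.2  59.5  46.4 147.9  79.7]
side slat_c 0.63 432 [579.6 123.9  47.  148.9  79.9]
side slat_c 0.56 538 [559.1   0.5  48.1 150.5  79.2]
side spacer 0.68 822 [ 527.5 -338.1   58.9   64.1   19.4]
side rest 0.75 972 [ 402.9 -346.4   56.    74.    19.6]
side rest 0.66 1164 [ 529.7 -342.3   87.4   99.9   20.2]
pale [190.5642 182.1896] [588.5 195.4  34.  152.8  80.6]
pale [212.2942 187.0107] [577.  135.7  33.6 153.   80. ]
pale [236.3089 190.792 ] [567.9  70.5  33.7 152.9  80.1]
pale [258.3429 195.4127] [557.9  10.4  33.7 153.4  80.7]
pale [256.4311 362.2878] [116.5   1.3  89.1 309.6   1.6]
[ 18 156 248] [248 187  96]
[ 12 157 156] [156  97  60]
[ 12 164 170] [170 104  61]
```

```bash
cat > rel.py <<'E'
import sys; from h import *
# target grasp TCP x y z (mm), yaw(deg), tool down -> shift mm, rotvec deg from present pose
x,y,z,yaw=map(float,sys.argv[1:5]); s=state()
T=R.from_euler('xyz',s['ee_rot']); G=R.from_euler('xyz',[np.pi,0,np.radians(yaw)])
print('t',s['t'],'shift',(T.inv().apply(np.array([x,y,z])-1000*s['position'])).round(1),'turn',np.degrees((T.inv()*G).as_rotvec()).round(1),'F',s['contact_force'].round(1),'M',s['moment'].round(2),'w',round(s['width']*85.4,1),'g',s['grasp_force'],'pos',(1000*s['position']).round(1),np.degrees(s['ee_rot']).round(1))
E
python3 rel.py 527 -325 340 21
python3 - <<'E'
from h import *
c=cv2.imread('pics/side0.png'); cv2.imwrite('pics/c2.png',cv2.resize(c[270:350,145:285],None,fx=5,fy=5,interpolation=cv2.INTER_CUBIC))
E
```

```text
t 2.2 shift [-598.5 -783.5   64.7] turn [  0.   -0.  142.2] F [-0.8  0.1  1.1] M [ 0.04  0.07 -0.  ] w 85.3 g 0.0 pos [181.  598.2 404.7] [180.    0.  163.2]
```

View pics/c2.png

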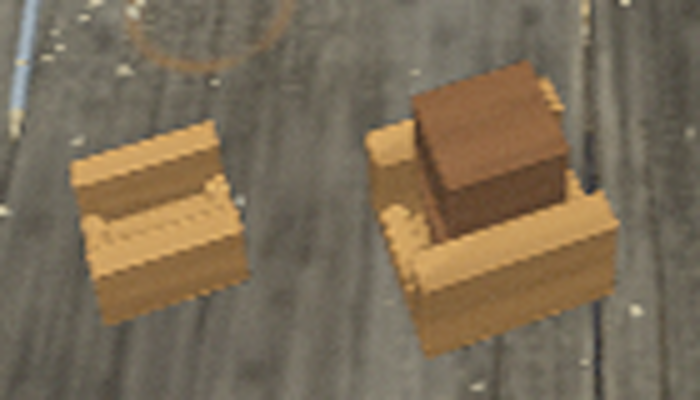

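The side crop confirms the larger rest at (243,316) with the spacer in it; the slot runs along image right, about 20° from world x.

```bash
python3 -m pendant '[[[-37,-49,0],[0,0,9]],[[-75,-98,0],[0,0,18]],[[-112,-147,0],[0,0,27]],[[-150,-196,0],[0,0,36]],[[-187,-245,20],[0,0,45]]]' 85; python3 rel.py 527 -325 340 21
```

```text
t: 2.82
position: [0.2891, 0.31, 0.3869]
ee_rot: [3.137, -0.0, 2.058]
contact_force: [1.6, -0.4, 0.5]
width: 0.999
grasp_force: 0.0
t 2.825 shift [-672.5  -87.1   46.2] turn [ 0.2 -0.2 96.9] F [ 1.6 -0.4  0.5] M [-0.01 -0.03  0.03] w 85.3 g 0.0 pos [289.1 310.  386.9] [179.7  -0.  117.9]
```

```bash
python3 -m pendant '[[[-60,-8,0],[0,0,9]],[[-120,-16,0],[0,0,18]],[[-180,-24,0],[0,0,27]],[[-240,-31,5],[0,0,36]],[[-300,-39,10],[0,0,45]]]'; python3 rel.py 527 -325 340 21
```

```text
t: 3.45
position: [0.3959, 0.0266, 0.3759]
ee_rot: [3.139, -0.001, 1.272]
contact_force: [0.5, 0.2, 1.1]
width: 0.997
grasp_force: 0.0
t 3.45 shift [-297.3  228.8   36.2] turn [ 0.1 -0.1 51.9] F [0.5 0.2 1.1] M [ 0.02 -0.02  0.01] w 85.1 g 0.0 pos [395.9  26.6 375.9] [179.9  -0.   72.9]
```

```bash
python3 -m pendant '[[[-45,35,0],[0,0,9]],[[-90,70,0],[0,0,18]],[[-135,105,0],[0,0,27]],[[-180,140,0],[0,0,36]],[[-225,172,10],[0,0,45]]]'; python3 rel.py 527 -325 260 21
```

```text
t: 4.08
position: [0.4958, -0.2389, 0.3663]
ee_rot: [3.139, -0.001, 0.486]
contact_force: [0.4, 0.6, 0.0]
width: 0.99
grasp_force: 0.0
t 4.075 shift [-12.8  90.5 106.5] turn [ 0.1 -0.1  6.8] F [0.4 0.6 0. ] M [-0.04 -0.02 -0.  ] w 84.5 g 0.0 pos [ 495.8 -238.9  366.3] [ 1.799e+02 -1.000e-01  2.780e+01]
```

Run:
```python
from m import *
c=cam('side')
for t in('spacer_head','rest_slot','rest'):
    print(t,[(round(s['p'],2),world(c,s['centre'])) for s in spot_point(t,'side')[:2]])
print([(round(s['p'],2),world(c,s['centre'])) for s in boxes_of('spacer','side')[:2]])
```

```text
spacer_head [(0.92, array([ 0.5273, -0.323 ,  0.0666]))]
rest_slot [(0.83, array([ 0.3949, -0.3261,  0.0361])), (0.56, array([ 0.5288, -0.3337,  0.0477]))]
rest [(0.8, array([ 0.5261, -0.3266,  0.0046])), (0.65, array([ 0.3937, -0.323 , -0.0013]))]
[(0.79, array([ 0.5288, -0.3353,  0.0827])), (0.64, array([0.5907, 0.0574, 0.043 ]))]
```

```bash
python3 -m pendant '[[[-6,45,25],[0,0,7]],[[-13,91,60],[0,0,7]],[[-13,91,90],[0,0,7]],[[-13,91,90],[0,0,7]],[[-13,91,90],[0,0,7]]]'; python3 rel.py 527 -325.5 228 20.7;  python3 - <<'E'
from h import *
a=cam('side')['pixels'][240:350,180:310,::-1]; b=cam('top')['pixels'][160:270,330:440,::-1]
cv2.imwrite('pics/d.png',np.hstack([cv2.resize(i,None,fx=3.3,fy=3.3,interpolation=cv2.INTER_CUBIC) for i in(a,b)]))
E
```

```text
t: 4.95
position: [0.5271, -0.3221, 0.2772]
ee_rot: [3.14, -0.001, 0.371]
contact_force: [0.1, -0.3, -0.1]
width: 0.993
grasp_force: 0.0
t 4.95 shift [-1.4  3.1 49.2] turn [ 0.1 -0.1  0.6] F [ 0.1 -0.3 -0.1] M [-0.01  0.05 -0.02] w 84.8 g 0.0 pos [ 527.1 -322.1  277.2] [ 1.799e+02 -1.000e-01  2.130e+01]
```

View pics/d.png

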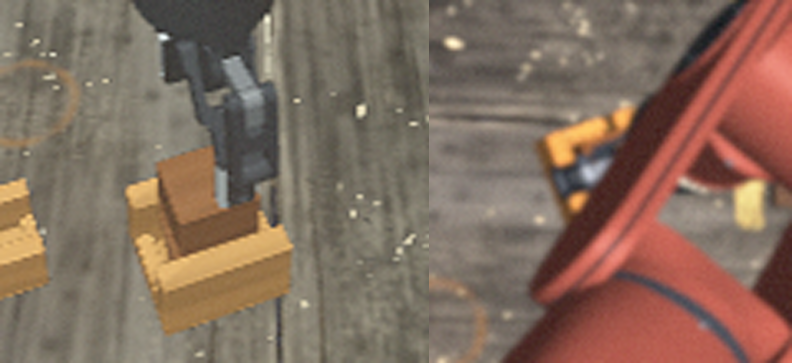

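Side view: the near finger hangs over the near face of the head at (251,300) as expected; the top view is blocked by the arm.

```bash
python3 - <<'E'
from h import *
c=cam('side')
for z in(.105,.117): print(pix(c,(.542,-.362,z)))
print('head top corners',[pix(c,np.r_[np.array([.527,-.3255])+R.from_euler('z',20.7,degrees=True).as_matrix()[:2,:2]@[a,b],.082]).round() for a,b in((-.025,-.023),(.025,-.023),(.025,.023),(-.025,.023))])
E
python3 -m pendant '[[[-1,3,15],[0,0,0]],[[-1,3,30],[0,0,0]],[[-1,3,48],[0,0,0]],[[-1,3,48],[0,0,0]],[[-1,3,48],[0,0,0]]]'; python3 rel.py 527 -325.5 228 20.7
```

```text
[249.67184332 302.47728744]
[249.71578438 298.40980616]
head top corners [array([233., 307.]), array([258., 299.]), array([250., 281.]), array([226., 288.])]
t: 5.72
position: [0.5267, -0.3262, 0.227]
ee_rot: [-3.141, 0.0, 0.369]
contact_force: [1.1, -0.0, -0.0]
width: 0.991
grasp_force: 0.0
t 5.725 shift [ 0.5 -0.6 -1. ] turn [-0.   0.   0.5] F [ 1.1 -0.  -0. ] M [-0.02 -0.05 -0.03] w 84.7 g 0.0 pos [ 526.7 -326.2  227. ] [-180.     0.    21.2]
```

Predicted head corners match the picture to within 2 px. Closing.

```bash
python3 -m pendant '[[[0,0,0],[0,0,0]],[[0,0,0],[0,0,0]],[[0,0,0],[0,0,0]],[[0,0,0],[0,0,0]],[[0,0,0],[0,0,0]]]' 30; python3 rel.py 527 -325.5 340 20.7
```

```text
t: 6.35
position: [0.527, -0.3264, 0.2282]
ee_rot: [3.14, -0.001, 0.369]
contact_force: [-0.4, 1.0, 5.4]
width: 0.524
grasp_force: 62.1
t 6.35 shift [   0.4   -0.7 -111.8] turn [ 0.1 -0.   0.5] F [-0.4  1.   5.4] M [ 0.07 -0.03  0.02] w 44.8 g 62.12875485420227 pos [ 527.  -326.4  228.2] [179.9  -0.   21.2]
```

```bash
python3 -m pendant '[[[0,0,-20],[0,0,0]],[[0,0,-45],[0,0,0]],[[0,0,-75],[0,0,0]],[[0,0,-100],[0,0,0]],[[0,0,-110],[0,0,0]]]'; python3 rel.py 583 162.5 320 -9.6
```

```text
t: 6.98
position: [0.5269, -0.3262, 0.3393]
ee_rot: [3.14, -0.001, 0.369]
contact_force: [-0.1, 0.5, -1.1]
width: 0.527
grasp_force: 62.9
t 6.975 shift [ 228.8 -435.5   18.9] turn [ 0.1 -0.1 30.8] F [-0.1  0.5 -1.1] M [-0.01 -0.01  0.05] w 45.0 g 62.86385893821716 pos [ 526.9 -326.2  339.3] [ 1.799e+02 -1.000e-01  2.120e+01]
```

```bash
python3 -m pendant '[[[15,-29,0],[0,0,3]],[[38,-73,0],[0,0,7]],[[65,-124,0],[0,0,11]],[[92,-174,0],[0,0,15]],[[118,-225,0],[0,0,19]]]'; python3 rel.py 583 162.5 310 -9.6
```

```text
t: 7.6
position: [0.555, -0.0719, 0.3365]
ee_rot: [-3.141, 0.002, 0.035]
contact_force: [0.3, 0.5, -0.2]
width: 0.526
grasp_force: 62.7
t 7.6 shift [  36.3 -233.2   26.6] turn [-0.   0.1 11.6] F [ 0.3  0.5 -0.2] M [-0.03 -0.01 -0.02] w 45.0 g 62.686607837677 pos [555.  -71.9 336.5] [-1.8e+02  1.0e-01  2.0e+00]
```

```bash
python3 -m pendant '[[[8,-50,0],[0,0,4]],[[16,-103,5],[0,0,8]],[[25,-156,10],[0,0,11.6]],[[32,-205,20],[0,0,11.6]],[[36,-233,26],[0,0,11.6]]]'; python3 -m pendant '[[[0,0,0],[0,0,0]],[[0,0,0],[0,0,0]],[[0,0,0],[0,0,0]],[[0,0,0],[0,0,0]],[[0,0,0],[0,0,0]]]';  python3 rel.py 583 162.5 275 -9.6
python3 - <<'E'
from m import *
st=state();T=R.from_euler('xyz',st['ee_rot'])
print('exp nose',st['position']+T.apply([0,0,.220]),'head',st['position']+T.apply([0,0,.163]))
for n in('side','top'):
    c=cam(n,n+'_g1.png')
    for t in('spacer_nose','spacer_head','fixed_slat_centre','slat_a_centre'):
        print(n,t,[(round(s['p'],2),world(c,s['centre'])) for s in spot_point(t,n)[:2]])
E
```

```text
t: 8.22
position: [0.5818, 0.1629, 0.3097]
ee_rot: [3.141, 0.003, -0.163]
contact_force: [1.2, -0.2, -1.2]
width: 0.525
grasp_force: 62.8
t: 8.85
position: [0.5828, 0.1599, 0.3116]
ee_rot: [-3.141, -0.0, -0.166]
contact_force: [1.0, -0.0, -0.5]
width: 0.525
grasp_force: 62.9
t 8.85 shift [-0.2 -2.6 36.6] turn [-0.  -0.   0.1] F [ 1.  -0.  -0.5] M [-0.04 -0.03  0.  ] w 44.8 g 62.8740656375885 pos [582.8 159.9 311.6] [-180.    -0.    -9.5]
exp nose [0.5828 0.1599 0.0916] head [0.5828 0.1599 0.1486]
side spacer_nose [(0.78, array([0.5815, 0.1614, 0.089 ]))]
side spacer_head [(0.56, array([0.5799, 0.1604, 0.1495]))]
side fixed_slat_centre [(0.65, array([0.5858, 0.1958, 0.0367])), (0.37, array([0.5825, 0.1353, 0.0335]))]
side slat_a_centre [(0.63, array([0.5802, 0.1343, 0.0338]))]
top spacer_nose [(0.38, array([0.5845, 0.1605, 0.0926]))]
top spacer_head [(0.62, array([0.5825, 0.1595, 0.1495])), (0.43, array([ 0.7074, -0.2636, -0.0064]))]
top fixed_slat_centre [(0.49, array([0.5941, 0.1952, 0.0378]))]
top slat_a_centre [(0.37, array([0.584 , 0.1602, 0.0903]))]
```

View pics/side_g1.png

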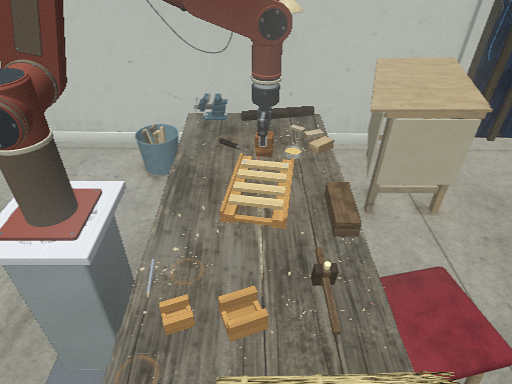

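The side view shows the spacer held upright at (264,143) over the first gap, and the networks agree with the kinematics to about 2 mm. Descending.

```bash
python3 -m pendant '[[[0,-2.8,10],[0,0,0]],[[0,-2.8,25],[0,0,0]],[[0,-2.8,40],[0,0,0]],[[0,-2.8,52],[0,0,0]],[[0,-2.8,60],[0,0,0]]]';  python3 rel.py 583 162.3 224 -9.6
```

```text
t: 9.98
position: [0.5828, 0.1632, 0.2499]
ee_rot: [3.141, 0.002, -0.165]
contact_force: [0.4, -0.2, -0.5]
width: 0.525
grasp_force: 62.9
t 9.975 shift [ 0.4  0.8 25.9] turn [0.  0.1 0.2] F [ 0.4 -0.2 -0.5] M [-0.02  0.03  0.  ] w 44.9 g 62.87730932235718 pos [582.8 163.2 249.9] [ 1.8e+02  1.0e-01 -9.4e+00]
```

```bash
python3 -m pendant '[[[0,0,3],[0,0,0]],[[0,0,6],[0,0,0]],[[0,0,9],[0,0,0]],[[0,0,12],[0,0,0]],[[0,0,15],[0,0,0]]]';  python3 rel.py 583 162.3 224 -9.6
```

```text
t: 10.6
position: [0.5835, 0.1627, 0.237]
ee_rot: [3.14, -0.001, -0.164]
contact_force: [-1.8, -6.1, 6.5]
width: 0.522
grasp_force: 63.8
t 10.6 shift [-0.4  0.5 13. ] turn [ 0.1 -0.1  0.2] F [-1.8 -6.1  6.5] M [-1.08  0.32  0.02] w 44.6 g 63.81360411643982 pos [583.5 162.7 237. ] [ 1.799e+02 -1.000e-01 -9.400e+00]
```

```bash
python3 -m pendant '[[[0,0.8,2],[0,0,0]],[[0,0.8,4],[0,0,0]],[[0,0.8,6],[0,0,0]],[[0,0.8,8],[0,0,0]],[[0,0.8,10],[0,0,0]]]';  python3 rel.py 583 162.3 224 -9.6
```

```text
t: 11.22
position: [0.5829, 0.162, 0.226]
ee_rot: [3.14, 0.001, -0.164]
contact_force: [-0.5, -5.7, 0.3]
width: 0.527
grasp_force: 63.0
t 11.225 shift [ 0.1 -0.3  2. ] turn [0.1 0.  0.2] F [-0.5 -5.7  0.3] M [-0.98  0.16  0.11] w 45.0 g 63.02763819694519 pos [582.9 162.  226. ] [179.9   0.   -9.4]
```

```bash
python3 -m pendant '[[[0,0.5,1],[0,0,0]],[[0,0.5,2],[0,0,0]],[[0,0.5,2.5],[0,0,0]],[[0,0.5,2.5],[0,0,0]],[[0,0.5,2.5],[0,0,0]]]';  python3 rel.py 583 162.3 224 -9.6
python3 - <<'E'
from m import *
for n in('side','top'):
    c=cam(n)
    for t in('spacer_nose','spacer_head','fixed_slat_centre','slat_a_centre','slat_b_centre','slat_c_centre'):
        print(n,t,[(round(s['p'],2),world(c,s['centre'])) for s in spot_point(t,n)[:2]])
E
```

```text
t: 11.85
position: [0.5828, 0.1618, 0.2242]
ee_rot: [3.141, 0.0, -0.164]
contact_force: [-3.0, -4.8, 3.0]
width: 0.527
grasp_force: 63.7
t 11.85 shift [ 0.1 -0.5  0.2] turn [0.  0.  0.2] F [-3.  -4.8  3. ] M [-0.96  0.5   0.12] w 45.0 g 63.70788216590881 pos [582.8 161.8 224.2] [180.    0.   -9.4]
side spacer_nose [(0.48, array([0.5834, 0.1654, 0.0028])), (0.32, array([0.5843, 0.193 , 0.0344]))]
side spacer_head [(0.74, array([0.5826, 0.1636, 0.0587])), (0.72, array([0.5602, 0.0099, 0.0262]))]
side fixed_slat_centre [(0.81, array([0.5905, 0.1971, 0.0363])), (0.73, array([0.6971, 0.3191, 0.0016]))]
side slat_a_centre [(0.93, array([0.5783, 0.1309, 0.0345])), (0.34, array([ 0.5227, -0.324 ,  0.0063]))]
side slat_b_centre [(0.66, array([0.5678, 0.0644, 0.0362]))]
side slat_c_centre [(0.67, array([0.56  , 0.0081, 0.0339])), (0.43, array([0.586 , 0.1633, 0.0036]))]
top spacer_nose [(0.56, array([0.582 , 0.163 , 0.0055]))]
top spacer_head [(0.42, array([0.583 , 0.1601, 0.0631]))]
top fixed_slat_centre [(0.64, array([0.5911, 0.195 , 0.0422]))]
top slat_a_centre [(0.44, array([0.5704, 0.1332, 0.039 ]))]
top slat_b_centre [(0.94, array([0.5703, 0.0719, 0.0365]))]
top slat_c_centre [(0.6, array([0.482 , 0.3657, 0.0013])), (0.59, array([0.55  , 0.0075, 0.0384]))]
```

```bash
python3 -m pendant '[[[0,0.2,-6],[0,0,0]],[[0,0.2,-18],[0,0,0]],[[0,0.2,-32],[0,0,0]],[[0,0.2,-46],[0,0,0]],[[0,0.2,-58],[0,0,0]]]'; python3 -m pendant '[[[0,16,-4],[0,0,0]],[[0,36,-4],[0,0,0]],[[0,56,-4],[0,0,0]],[[0,66.5,-4],[0,0,0]],[[0,66.5,-4],[0,0,0]]]'; python3 rel.py 572 96.7 224 -9.6
python3 - <<'E'
from m import *
for n in('side','top'):
    c=cam(n)
    for t in('spacer_nose','spacer_head','fixed_slat_centre','slat_a_centre','slat_b_centre','slat_c_centre'):
        print(n,t,[(round(s['p'],2),world(c,s['centre'])) for s in spot_point(t,n)[:2]])
    for s in cut_out('slat_a',n):
        if s['p']>.4: print(n,round(s['p'],2),rect(c,s['pixels'],.044))
E
```

```text
t: 13.18
position: [0.5831, 0.162, 0.2836]
ee_rot: [-3.141, -0.002, -0.165]
contact_force: [-0.5, 0.5, -0.7]
width: 0.526
grasp_force: 63.0
t: 13.8
position: [0.5718, 0.0949, 0.2855]
ee_rot: [3.142, 0.001, -0.167]
contact_force: [-0.8, -0.1, -1.2]
width: 0.529
grasp_force: 63.0
t 13.8 shift [-0.1 -1.8 61.5] turn [0.  0.  0.1] F [-0.8 -0.1 -1.2] M [-0. -0. -0.] w 45.2 g 62.96060085296631 pos [571.8  94.9 285.5] [180.    0.   -9.5]
side spacer_nose [(0.71, array([0.4858, 0.3687, 0.0001])), (0.56, array([0.5722, 0.0988, 0.0611]))]
side spacer_head [(0.76, array([0.5726, 0.0987, 0.1255])), (0.33, array([0.5723, 0.0689, 0.0291]))]
side fixed_slat_centre [(0.65, array([0.5591, 0.007 , 0.0338])), (0.62, array([0.5868, 0.1948, 0.0356]))]
side slat_a_centre [(0.75, array([0.5756, 0.1282, 0.0351]))]
side slat_b_centre [(0.59, array([0.57  , 0.0671, 0.0361]))]
side slat_c_centre [(0.75, array([ 0.53  , -0.3327,  0.0465])), (0.63, array([0.5612, 0.0118, 0.0326]))]
side 0.94 [578.9 118.4  46.8 147.5  80.2]
side 0.81 [570.4  60.3  53.4 149.7  80.1]
side 0.68 [560.7   0.4  44.1 148.   80.2]
top spacer_nose [(0.61, array([0.5719, 0.0961, 0.0659]))]
top spacer_head [(0.4, array([0.5705, 0.0969, 0.1267]))]
top fixed_slat_centre [(0.62, array([0.5722, 0.0973, 0.0629])), (0.46, array([0.5933, 0.1971, 0.0397]))]
top slat_a_centre [(0.51, array([0.5737, 0.0974, 0.067 ])), (0.48, array([0.5699, 0.1283, 0.0394]))]
top slat_b_centre [(0.6, array([0.571 , 0.0685, 0.0389]))]
top slat_c_centre [(0.63, array([0.5542, 0.0084, 0.0399]))]
top 0.95 [556.5  10.1  34.1 152.8  80. ]
top 0.73 [529.   82.2  25.2  71.2  87.2]
top 0.61 [535.  137.   36.6  69.1  80.9]
```

```bash
python3 -m pendant '[[[0,0,10],[0,0,0]],[[0,0,20],[0,0,0]],[[0,0,30],[0,0,0]],[[0,0,36],[0,0,0]],[[0,0,40],[0,0,0]]]'; python3 -m pendant '[[[0,0,3],[0,0,0]],[[0,0,6],[0,0,0]],[[0,0,9],[0,0,0]],[[0,0,12],[0,0,0]],[[0,0,15],[0,0,0]]]'; python3 rel.py 572 96.7 224 -9.6
```

```text
t: 15.22
position: [0.5719, 0.0962, 0.2453]
ee_rot: [-3.141, 0.0, -0.165]
contact_force: [-0.8, 1.4, -0.5]
width: 0.527
grasp_force: 63.0
t: 15.85
position: [0.5719, 0.0961, 0.2306]
ee_rot: [3.141, 0.0, -0.165]
contact_force: [0.2, 0.5, -1.2]
width: 0.53
grasp_force: 63.0
t 15.85 shift [ 0.  -0.6  6.6] turn [0.  0.  0.2] F [ 0.2  0.5 -1.2] M [ 0.1  -0.05  0.01] w 45.3 g 62.99146056175232 pos [571.9  96.1 230.6] [180.    0.   -9.4]
```

```bash
python3 -m pendant '[[[0,0,2],[0,0,0]],[[0,0,4],[0,0,0]],[[0,0,6],[0,0,0]],[[0,0,7],[0,0,0]],[[0,0,7],[0,0,0]]]'; python3 -m pendant '[[[0,0,0],[0,0,0]],[[0,0,0],[0,0,0]],[[0,0,0],[0,0,0]],[[0,0,0],[0,0,0]],[[0,0,0],[0,0,0]]]'; python3 rel.py 572 96.7 224 -9.6
python3 - <<'E'
from m import *
for n in('side','top'):
    c=cam(n)
    for s in cut_out('slat_a',n):
        if s['p']>.4: print(n,round(s['p'],2),rect(c,s['pixels'],.044))
E
```

```text
t: 16.48
position: [0.5721, 0.0961, 0.2242]
ee_rot: [3.142, -0.001, -0.165]
contact_force: [-0.6, 0.4, 1.8]
width: 0.529
grasp_force: 63.1
t: 17.1
position: [0.5721, 0.0961, 0.2242]
ee_rot: [3.142, -0.001, -0.165]
contact_force: [-1.4, 0.1, 5.0]
width: 0.532
grasp_force: 63.7
t 17.1 shift [-0.2 -0.5  0.2] turn [ 0.  -0.   0.2] F [-1.4  0.1  5. ] M [-0.18  0.29 -0.02] w 45.4 g 63.67338180541992 pos [572.1  96.1 224.2] [180.   -0.   -9.4]
side 0.88 [559.6  -0.6  47.6 149.7  80.7]
side 0.85 [569.1  53.4  46.1 149.1  80.3]
side 0.59 [627.2 111.   49.8  48.3  85.2]
top 0.76 [532.8 138.1  32.9  63.1  81. ]
top 0.6 [557.5  11.7  31.8 150.1  80.4]
top 0.56 [525.1  76.7  22.4  63.4  83.8]
```

```bash
python3 -m pendant '[[[0,0,-6],[0,0,0]],[[0,0,-18],[0,0,0]],[[0,0,-32],[0,0,0]],[[0,0,-46],[0,0,0]],[[0,0,-60],[0,0,0]]]'; python3 -m pendant '[[[0,16,-3],[0,0,0]],[[0,36,-3],[0,0,0]],[[0,56,-3],[0,0,0]],[[0,66,-3],[0,0,0]],[[0,66,-3],[0,0,0]]]'; python3 rel.py 561 31 224 -9.6
python3 - <<'E'
from m import *
for n in('side','top'):
    c=cam(n)
    for t in('spacer_nose','spacer_head','slat_b_centre','slat_c_centre'):
        print(n,t,[(round(s['p'],2),world(c,s['centre'])) for s in spot_point(t,n)[:2]])
    for s in cut_out('slat_a',n):
        if s['p']>.4: print(n,round(s['p'],2),rect(c,s['pixels'],.044))
E
```

```text
t: 17.92
position: [0.5721, 0.0962, 0.2852]
ee_rot: [-3.141, -0.001, -0.165]
contact_force: [-0.5, -0.3, -0.7]
width: 0.526
grasp_force: 62.9
t: 18.55
position: [0.561, 0.0299, 0.2865]
ee_rot: [-3.142, 0.001, -0.167]
contact_force: [0.4, 0.8, -1.7]
width: 0.525
grasp_force: 62.9
t 18.55 shift [-0.1 -1.1 62.5] turn [-0.   0.   0.1] F [ 0.4  0.8 -1.7] M [ 0.03 -0.06 -0.06] w 44.8 g 62.949546575546265 pos [561.   29.9 286.5] [-180.     0.    -9.5]
side spacer_nose [(0.89, array([0.563 , 0.031 , 0.0641]))]
side spacer_head [(0.72, array([0.5693, 0.058 , 0.0308])), (0.6, array([0.5637, 0.0283, 0.1243]))]
side slat_b_centre [(0.93, array([0.57  , 0.0602, 0.0364]))]
side slat_c_centre [(0.68, array([ 0.7093, -0.2612, -0.0007])), (0.55, array([0.5689, 0.0575, 0.0347]))]
side 0.78 [558.3   0.6  44.2 146.7  80.4]
side 0.74 [623.8 110.4  45.9  57.6  78.3]
side 0.61 [569.1  53.5  45.4 149.2  80.5]
top spacer_nose [(0.64, array([0.5602, 0.0317, 0.0677])), (0.54, array([ 0.5278, -0.3288,  0.047 ]))]
top spacer_head [(0.45, array([0.5623, 0.0317, 0.1247]))]
top slat_b_centre [(0.69, array([0.5532, 0.0104, 0.0372])), (0.58, array([0.572 , 0.0635, 0.0385]))]
top slat_c_centre [(0.55, array([0.5924, 0.1942, 0.0397])), (0.51, array([0.5546, 0.0088, 0.0404]))]
top 0.86 [527.2  70.4  27.5  67.4  80.6]
top 0.65 [520.1  17.1  31.8  74.2  82.1]
```

```bash
python3 -m pendant '[[[0,0,10],[0,0,0]],[[0,0,20],[0,0,0]],[[0,0,30],[0,0,0]],[[0,0,36],[0,0,0]],[[0,0,40],[0,0,0]]]'; python3 -m pendant '[[[0,0,3],[0,0,0]],[[0,0,6],[0,0,0]],[[0,0,9],[0,0,0]],[[0,0,12],[0,0,0]],[[0,0,15],[0,0,0]]]'; python3 rel.py 561 31 224 -9.6
```

```text
t: 19.77
position: [0.5611, 0.0311, 0.2463]
ee_rot: [-3.141, 0.0, -0.165]
contact_force: [-0.6, 0.7, -0.6]
width: 0.527
grasp_force: 63.1
t: 20.4
position: [0.5611, 0.031, 0.2316]
ee_rot: [3.141, 0.0, -0.165]
contact_force: [0.8, 0.1, -1.9]
width: 0.528
grasp_force: 63.1
t 20.4 shift [-0.1 -0.   7.6] turn [0.  0.  0.2] F [ 0.8  0.1 -1.9] M [ 0.02 -0.01 -0.03] w 45.1 g 63.09462904930115 pos [561.1  31.  231.6] [180.    0.   -9.4]
```

```bash
python3 -m pendant '[[[0,0,2],[0,0,0]],[[0,0,4],[0,0,0]],[[0,0,6],[0,0,0]],[[0,0,8],[0,0,0]],[[0,0,8],[0,0,0]]]'; python3 -m pendant '[[[0,0,0],[0,0,0]],[[0,0,0],[0,0,0]],[[0,0,0],[0,0,0]],[[0,0,0],[0,0,0]],[[0,0,0],[0,0,0]]]'; python3 -m pendant '[[[0,0,-6],[0,0,0]],[[0,0,-18],[0,0,0]],[[0,0,-36],[0,0,0]],[[0,0,-66],[0,0,0]],[[0,0,-106],[0,0,0]]]';python3 rel.py 526.9 -326.2 335 21.2
python3 - <<'E'
from m import *
for n in('side','top'):
    c=cam(n)
    for s in cut_out('slat_a',n):
        if s['p']>.4: print(n,round(s['p'],2),rect(c,s['pixels'],.044))
E
```

```text
t: 21.02
position: [0.5613, 0.031, 0.2242]
ee_rot: [3.142, -0.001, -0.165]
contact_force: [-0.8, 0.8, 2.7]
width: 0.526
grasp_force: 63.2
t: 21.65
position: [0.5614, 0.031, 0.2242]
ee_rot: [3.142, -0.001, -0.165]
contact_force: [-0.5, -0.3, 4.9]
width: 0.522
grasp_force: 63.7
t: 22.28
position: [0.5607, 0.0311, 0.331]
ee_rot: [3.142, 0.001, -0.165]
contact_force: [-0.3, 0.8, -1.6]
width: 0.525
grasp_force: 62.9
t 22.275 shift [ 25.2 358.   -4. ] turn [ -0.    0.1 -30.6] F [-0.3  0.8 -1.6] M [ 0.05  0.01 -0.03] w 44.9 g 62.91346192359924 pos [560.7  31.1 331. ] [ 1.8e+02  1.0e-01 -9.4e+00]
side 0.93 [569.8  52.   48.8 148.9  80.3]
side 0.68 [578.5 118.1  48.6 148.7  80.8]
side 0.66 [559.1  -9.5  45.8 147.9  80.9]
top 0.81 [526.8   4.9  29.   88.9  79.4]
top 0.55 [533.3  69.9  29.9  81.8  80. ]
```

```bash
python3 -m pendant '[[[2,25,0],[0,0,-3]],[[5,65,0],[0,0,-7]],[[8,110,0],[0,0,-11]],[[11,155,0],[0,0,-15]],[[14,200,0],[0,0,-19]]]'; python3 rel.py 526.9 -326.2 335 21.2
```

```text
t: 23.1
position: [0.5413, -0.1696, 0.3284]
ee_rot: [-3.14, 0.002, 0.169]
contact_force: [1.1, 0.1, -1.7]
width: 0.527
grasp_force: 63.1
t 23.1 shift [-40.6 151.9  -6.8] turn [ -0.1   0.1 -11.5] F [ 1.1  0.1 -1.7] M [-0.02 -0.    0.  ] w 45.0 g 63.07276725769043 pos [ 541.3 -169.6  328.4] [-1.799e+02  1.000e-01  9.700e+00]
```

```bash
python3 -m pendant '[[[-12,45,0],[0,0,-4]],[[-24,90,0],[0,0,-8]],[[-35,130,0],[0,0,-11.5]],[[-40.6,152,0],[0,0,-11.5]],[[-40.6,152,0],[0,0,-11.5]]]';python3 -m pendant '[[[0,0,0],[0,0,0]],[[0,0,5],[0,0,0]],[[0,0,10],[0,0,0]],[[0,0,15],[0,0,0]],[[0,0,15],[0,0,0]]]'; python3 rel.py 526.9 -326.2 228.2 21.2
python3 - <<'E'
from m import *
for n in('side','top'):
    c=cam(n)
    for s in cut_out('slat_a',n)+cut_out('fixed_slat_centre',n):
        if s['p']>.4: print(n,round(s['p'],2),rect(c,s['pixels'],.044))
E
```

```text
t: 23.72
position: [0.5269, -0.3261, 0.3288]
ee_rot: [-3.14, 0.001, 0.364]
contact_force: [-0.2, 0.8, -1.2]
width: 0.529
grasp_force: 63.0
t: 24.35
position: [0.5273, -0.3248, 0.314]
ee_rot: [-3.14, 0.001, 0.368]
contact_force: [0.7, -0.7, -1.5]
width: 0.525
grasp_force: 63.0
t 24.35 shift [-0.8  1.3 85.8] turn [-0.1  0.  -0.1] F [ 0.7 -0.7 -1.5] M [-0.04 -0.02  0.  ] w 44.9 g 62.986074686050415 pos [ 527.3 -324.8  314. ] [-179.9    0.    21.1]
side 0.74 [609.7 -18.7  46.9  41.7   0.2]
side 0.71 [624.2 111.   50.3  54.3  85.2]
side 0.66 [618.   45.3  45.9  52.3  77.2]
side 0.58 [635.2 175.5  58.1  45.2   0.5]
top 0.89 [566.9  64.7  30.9 149.7  80.3]
top 0.73 [555.1  -1.2  31.4 150.6  80.3]
top 0.72 [481.4 361.   22.2 112.6  63.5]
top 0.67 [575.4 130.   30.9 149.9  80.4]
top 0.96 [586.3 193.6  34.4 152.2  79.7]
```

```bash
python3 -m pendant '[[[-0.6,1.2,10],[0,0,0]],[[-0.6,1.2,22],[0,0,0]],[[-0.6,1.2,34],[0,0,0]],[[-0.6,1.2,44],[0,0,0]],[[-0.6,1.2,50],[0,0,0]]]';python3 -m pendant '[[[0,0,4],[0,0,0]],[[0,0,8],[0,0,0]],[[0,0,12],[0,0,0]],[[0,0,16],[0,0,0]],[[0,0,20],[0,0,0]]]'; python3 rel.py 526.9 -326.2 228.2 21.2
```

```text
t: 25.28
position: [0.5271, -0.3263, 0.2636]
ee_rot: [-3.14, 0.001, 0.368]
contact_force: [0.4, 0.1, -0.6]
width: 0.525
grasp_force: 63.0
t: 25.9
position: [0.5273, -0.3265, 0.2447]
ee_rot: [3.141, -0.0, 0.368]
contact_force: [-0.9, -1.1, -1.3]
width: 0.528
grasp_force: 63.0
t 25.9 shift [-0.3 -0.4 16.5] turn [ 0.  -0.  -0.1] F [-0.9 -1.1 -1.3] M [ 0.   -0.01  0.05] w 45.1 g 62.98553466796875 pos [ 527.3 -326.5  244.7] [180.   -0.   21.1]
```

```bash
python3 -m pendant '[[[0,0,4],[0,0,0]],[[0,0,8],[0,0,0]],[[0,0,12],[0,0,0]],[[0,0,15],[0,0,0]],[[0,0,16],[0,0,0]]]'; python3 -m pendant '[[[0,0,0.5],[0,0,0]],[[0,0,0.5],[0,0,0]],[[0,0,0.5],[0,0,0]],[[0,0,0.5],[0,0,0]],[[0,0,0.5],[0,0,0]]]'; python3 rel.py 526.9 -326.2 228.2 21.2
```

```text
t: 26.52
position: [0.5272, -0.3265, 0.2285]
ee_rot: [-3.141, 0.0, 0.368]
contact_force: [-0.4, -0.4, -2.2]
width: 0.525
grasp_force: 63.0
t: 27.15
position: [0.5273, -0.3265, 0.2284]
ee_rot: [3.142, -0.0, 0.368]
contact_force: [-0.2, 0.2, -1.2]
width: 0.523
grasp_force: 63.0
t 27.15 shift [-0.2 -0.4  0.2] turn [ 0.  -0.  -0.1] F [-0.2  0.2 -1.2] M [-0.04  0.04  0.04] w 44.7 g 62.98551321029663 pos [ 527.3 -326.5  228.4] [180.   -0.   21.1]
```

```bash
python3 -m pendant '[[[0,0,0.6],[0,0,0]],[[0,0,0.6],[0,0,0]],[[0,0,0.6],[0,0,0]],[[0,0,0.6],[0,0,0]],[[0,0,0.6],[0,0,0]]]'; python3 -m pendant '[[[0,0,0],[0,0,0]],[[0,0,0],[0,0,0]],[[0,0,0],[0,0,0]],[[0,0,0],[0,0,0]],[[0,0,0],[0,0,0]]]' 85;  python3 rel.py 526.9 -326.2 340 21.2
```

```text
t: 27.78
position: [0.5274, -0.3266, 0.2282]
ee_rot: [3.141, -0.0, 0.368]
contact_force: [-1.3, 1.3, 5.2]
width: 0.527
grasp_force: 63.6
t: 28.4
position: [0.5273, -0.3265, 0.2277]
ee_rot: [-3.142, 0.0, 0.368]
contact_force: [0.5, 0.1, -1.1]
width: 0.996
grasp_force: 0.0
t 28.4 shift [  -0.2   -0.4 -112.3] turn [-0.   0.  -0.1] F [ 0.5  0.1 -1.1] M [-0.01  0.03  0.01] w 85.1 g 0.0 pos [ 527.3 -326.5  227.7] [-180.     0.    21.1]
```

```bash
python3 -m pendant '[[[0,0,-20],[0,0,0]],[[0,0,-50],[0,0,0]],[[0,0,-90],[0,0,0]],[[0,0,-130],[0,0,0]],[[0,0,-160],[0,0,0]]]'; python3 -m pendant '[[[-40,-30,0],[0,0,0]],[[-80,-60,0],[0,0,0]],[[-120,-90,0],[0,0,0]],[[-150,-115,0],[0,0,0]],[[-150,-115,0],[0,0,0]]]'
python3 - <<'E'
from m import *
st=state();print(st['t'],st['position'])
for n in('side','top'):
    c=cam(n,n+'_end.png')
    for t in('spacer_nose','spacer_head','rest_slot','wax_tin','marking_gauge','chisel_26'):
        print(n,t,[(round(s['p'],2),world(c,s['centre'])) for s in spot_point(t,n)[:2]])
    for s in cut_out('slat_a',n)+cut_out('fixed_slat_centre',n):
        if s['p']>.4: print(n,round(s['p'],2),rect(c,s['pixels'],.044))
c=cam('top');im=c['pixels'].astype(int)
m=(im[:,:,0]>225)&(im[:,:,2]>120)
n,l,s,ce=cv2.connectedComponentsWithStats(m.astype(np.uint8))
for k in range(1,n):
    if s[k,4]>100 and 150<ce[k][0]<300: print('pale',rect(c,l==k,.044))
E
```

```text
t: 29.02
position: [0.5275, -0.3266, 0.3919]
ee_rot: [3.138, -0.002, 0.368]
contact_force: [-0.3, -0.5, 0.3]
width: 0.997
grasp_force: 0.0
t: 29.65
position: [0.3443, -0.2724, 0.3891]
ee_rot: [3.14, -0.001, 0.366]
contact_force: [0.3, 0.6, 0.5]
width: 0.995
grasp_force: 0.0
29.65 [ 0.3443 -0.2724  0.3891]
side spacer_nose [(0.94, array([ 0.5304, -0.3202,  0.004 ]))]
side spacer_head [(0.6, array([ 0.5283, -0.3272,  0.0663])), (0.36, array([ 0.6896,  0.319 , -0.0009]))]
side rest_slot [(0.83, array([ 0.3965, -0.3257,  0.0371])), (0.62, array([ 0.533 , -0.3327,  0.0449]))]
side wax_tin [(0.67, array([0.6941, 0.3203, 0.0022])), (0.36, array([0.5877, 0.1927, 0.0357]))]
side marking_gauge [(0.88, array([ 0.7091, -0.2625, -0.0055])), (0.38, array([0.5886, 0.1968, 0.0342]))]
side chisel_26 [(0.65, array([ 0.4839,  0.3679, -0.0004]))]
side 0.89 [557.7 -11.4  49.1 150.3  78.6]
side 0.82 [569.1  53.4  44.3 145.3  80.1]
side 0.72 [578.5 119.1  52.5 148.3  82.7]
side 0.61 [ 528.2 -310.6   65.4   74.6   16.8]
side 0.57 [589.9 185.3  51.4 149.4  81. ]
top spacer_nose [(0.72, array([ 0.5272, -0.3266, -0.0009])), (0.2, array([0.5711, 0.0625, 0.0383]))]
top spacer_head [(0.72, array([ 0.53  , -0.3259,  0.0672]))]
top rest_slot [(0.83, array([ 0.3901, -0.3276,  0.035 ])), (0.57, array([ 0.5278, -0.3284,  0.0477]))]
top wax_tin [(0.62, array([0.6916, 0.3247, 0.003 ]))]
top marking_gauge [(0.59, array([ 0.706 , -0.2642, -0.003 ]))]
top chisel_26 [(0.5, array([0.4796, 0.367 , 0.0007])), (0.49, array([0.573 , 0.0623, 0.0289]))]
top 0.63 [555.3   0.   30.5 150.7  80.6]
top 0.59 [575.3 131.3  33.9 148.1  82. ]
top 0.57 [566.7  64.9  30.7 149.2  80.6]
top 0.89 [587.6 194.9  32.  150.1  80.4]
pale [588.5 195.4  34.  152.8  80.6]
pale [576.3 130.2  33.5 153.6  80.3]
pale [566.5  63.8  33.7 152.4  80.5]
pale [555.5  -0.5  34.2 152.3  80.4]
pale [114.8 -19.6  86.5 266.7   0.6]
```

View pics/side_end.png

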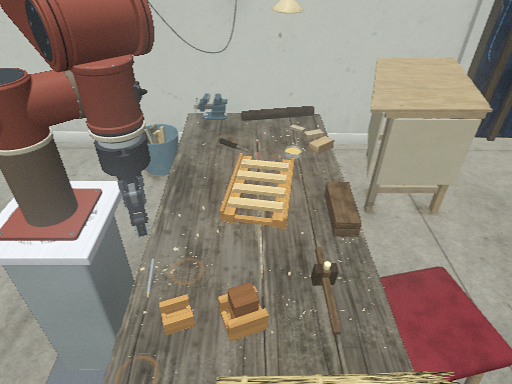

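Spacer stands in its rest at (243,299), the slats are evenly spaced (centre spacings about 66.3, 67.1 and 65.2 mm, all square), and the arm is clear. Handing in.

```bash
python3 -c "
from bench import *
print(job_done())"
```

```text
the job is handed in; nothing more can be done
None
```

The job is handed in at about 30 s of the 67 s allowed; no verdict came back: slats measured about 66.3, 67.1 and 65.2 mm apart and square on the rails, the spacer released back in its rest, and the wax tin, gauge and chisel measured where they started.

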